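# Dry lay-up of a striped turning blank in the gluing cradle

### The arm

A 6-joint arm with a two-finger parallel gripper is mounted at the origin on a cart in front of the work surface, level with it; the furniture and walls round the work are solid. World frame = base frame: x ahead of the robot, y to its left, z up, the work surface at z = 0. Lengths are in m, angles in rad, forces in N, time in s.
With the tool pointing down it reaches from about 0.35 to 0.975 m from the base axis. Payload 4.9 kg.
Tool frame: the origin (TCP) lies at the very end of the fingers, on their centre line; the grasp point (between the pads) lies manip.grip_point_offset behind it (manip.grip_point_offset is the distance from the TCP to the grasp point, in m); z points along the fingers, y is the line along which they close (so a half turn about z gives the same grasp; the last joint's range is limited). The gripper opens to 85 mm and grips with 20 to 120 N. Pads are 22 mm wide; open, the fingers measure 114 mm over their backs; the gripper's body (76 mm by 85 mm) begins 54 mm behind the grasp point. The pads swing forward as they close: fully open they stand 13 mm farther back than shut.
Start: joints at [-1.468, 0.053, 1.613, -0, 1.476, -0.119], TCP at [0.137, -0.61, 0.231] pointing down, gripper open.
Joint ranges: [-3.01, 3.01], [-1.01, 2.22], [0.06, 2.58], [-1.02, 4.17], [0.09, 2.62], [-3.14, 3.14]. Speed limits (rad/s): [2.57, 2.57, 3.14, 3.14, 3.14, 3.14].

### API

Orientations are given as a unit quaternion [w, x, y, z].
In Python, from plant import manip gives the robot as it stands.
- The arm moves only by the shell command python3 -m crank 'ROWS' [OPENING]. ROWS is JSON, a list of rows, each an object of numbers: "x", "y", "z": the shift along the tool's x, y, z in cm; "turn": the turn about the tool's z in rad. In form: [{"x": .., "y": .., "z": .., "turn": ..}, ...]. A call has 1 to 5 rows; each row shifts and turns the commanded pose from where the row before left it, along the tool's axes as they then stand; what a row does not reach is not made up. A row lasts 1/10 s, in which the tool goes at most 50 mm and 8.59 degrees, less where a joint would pass 70% of its speed; a pose out of reach is approached as far as the arm can. A call with a gripper value outside its range is refused whole. OPENING is the opening in per cent of the stroke, from 0 (shut) to 100 (fully open), set as the call begins (- or left out, the last holds). The fingers move at their own pace and stop on an object; the grip force is fixed at half the most. Time passes only in rows, so rows that do not move let the fingers close. It gives the time, the measured TCP pose, the force, the opening and the grip force at its end, in the units of the state.
- manip.state(): the state, without advancing time (a new reading comes with each control period).
- manip.grab_frame(name): name is "scene" or "top" or "wrist"; returns (picture, depth): 420x560x3 uint8, red, green, blue; 420x560 float32, m along the optical axis (not along the pixel's ray), 0 where there is no reading.
- manip.camera_model(name): a dict with "mtx" (3x3 intrinsics, pixels), "world_to_cam" (4x4, takes a point from world to camera coordinates). Camera axes: x right, y down, z forward; pixel columns grow to the right and rows downward; lengths in m; the calibration is good to about 2 mm. The wrist camera is an equidistant fisheye: a pixel r from the principal point sees the ray r / f radians off the axis. A picture is of the moment at which its call begins: read the wrist's pose just before it. camera_model takes no time and is no camera call; for the wrist camera it gives the pose at the moment of the call.
- manip.job_done(): hands the job in; it is judged then, once.
The state is a dict: "time": time; "joint_pos": joint angles; "joint_vel": joint speeds; "joint_efforts": joint torques, N m; "tool_pos": TCP position; "tool_rot": TCP orientation; "contact_force": force on the tool from outside, world axes, zero at the start; "ft_torque": the same for the moment, N m; "gripper_width": opening from 0.0 (shut) to 1.0 (fully open); "grasp_force": force on a finger pad.
Only numpy, scipy, OpenCV 4.12 (cv2) and the standard library are available. Lean on these libraries where they do the work, as an engineer would, in place of code of your own. Each camera call takes 0.05 s, during which the arm holds its last target. There are 200 camera calls.

### The job

Lay up the striped turning blank dry in the gluing cradle, between its four posts: the dark walnut blank at the bottom, the aluminium bar on it, the light oak blank on that, and last the steel caul on top with its red grip upward. Each layer must lie flat along the cradle with its middle at the cradle's middle, so that the ends come out even. Leave the small turned piece, the grey sanding block and the chuck key where they are.

Things in the scene. Friction and masses are not known exactly. Their poses are not given: they have to be found in the camera images.
- cradle: Gluing cradle, fixed on a level grey-green board whose top is 30 mm over the worktop. Plywood base 86x150x12 mm (x, y, z); two wooden bearers at y=+-58 (26 long in y) carry the bottom layer at z=22; between them the space is open. Four steel posts, 12 thick, tips tapered, at x=+-21, y=+-58, end at z=92; the channel between them runs along y, 30 wide in x. Origin: centre of the base's underside; z up.
- walnut: Dark brown square wooden blank, 22 x 150 x 22 mm (x, y, z), loose, about 0.1 kg, lying on the board. Origin: centre of its underside; long axis y; z up. It comes first, at the bottom of the cradle: origin at z = 22 mm in the cradle's frame.
- alubar: Plain silvery, almost white aluminium flat bar, 22 x 150 x 12 mm (x, y, z), loose, about 0.11 kg, lying on the board. Origin: centre of its underside; long axis y; z up. It comes second: origin at z = 44 mm in the cradle's frame.
- oak: Light brown square wooden blank, 22 x 150 x 22 mm (x, y, z), loose, about 0.1 kg, lying on the board. Origin: centre of its underside; long axis y; z up. It comes third: origin at z = 56 mm in the cradle's frame.
- caul: Clamping caul: dark steel bar 24 x 140 x 14 mm (x, y, z) with an upright red plastic grip 18 x 60 mm (x, y) on the middle of its top, reaching to z = 41 mm; loose, about 0.25 kg, lying on the board grip upward. Origin: centre of the bar's underside; long axis y; z up. It comes last: origin at z = 78 mm in the cradle's frame.
- top: Small waisted knob-like turned piece of pale wood, standing on the board, 36 mm thick and 52 mm tall, loose bystander, to be left alone. Origin: centre of its underside.
- sanding_block: Grey rubber sanding block, 52 x 68 x 23 mm, loose bystander on the board, to be left alone. Origin: centre of its underside.
- chuck_key: Black T-shaped chuck key, 70 x 70 x 12 mm, loose bystander on the board, to be left alone. Origin: centre of its underside.

How it is judged:
On the way, in this order (a step that is already met when the one before it is completed fails the run):
1. the dark walnut blank lies in the cradle, released (x of walnut in the frame of cradle between -0.008 and 0.008 m and y of walnut in the frame of cradle between -0.015 and 0.015 m and z of walnut in the frame of cradle between 0.017 and 0.027 m and angle between the y axis of walnut and the y axis of cradle, either way round below 0.12 rad and angle between walnut's own z axis and vertical below 0.08 rad and contact force between the fingers and walnut below 0.2 N and linear speed of walnut below 0.02 m/s and angular speed of walnut below 0.2 rad/s), for 0.2 s.
2. the aluminium bar lies on the walnut, released (x of walnut in the frame of cradle between -0.008 and 0.008 m and y of walnut in the frame of cradle between -0.015 and 0.015 m and z of walnut in the frame of cradle between 0.017 and 0.027 m and angle between the y axis of each of walnut, alubar and the y axis of cradle, either way round below 0.12 rad and angle between each of walnut, alubar's own z axis and vertical below 0.08 rad and x of alubar in the frame of cradle between -0.008 and 0.008 m and y of alubar in the frame of cradle between -0.015 and 0.015 m and z of alubar in the frame of cradle between 0.039 and 0.049 m and contact force between the fingers and alubar below 0.2 N and linear speed of alubar below 0.02 m/s and angular speed of alubar below 0.2 rad/s), for 0.2 s.
3. the light oak blank lies on the aluminium, released (x of walnut in the frame of cradle between -0.008 and 0.008 m and y of walnut in the frame of cradle between -0.015 and 0.015 m and z of walnut in the frame of cradle between 0.017 and 0.027 m and angle between the y axis of each of walnut, alubar, oak and the y axis of cradle, either way round below 0.12 rad and angle between each of walnut, alubar, oak's own z axis and vertical below 0.08 rad and x of alubar in the frame of cradle between -0.008 and 0.008 m and y of alubar in the frame of cradle between -0.015 and 0.015 m and z of alubar in the frame of cradle between 0.039 and 0.049 m and x of oak in the frame of cradle between -0.008 and 0.008 m and y of oak in the frame of cradle between -0.015 and 0.015 m and z of oak in the frame of cradle between 0.051 and 0.061 m and contact force between the fingers and oak below 0.2 N and linear speed of oak below 0.02 m/s and angular speed of oak below 0.2 rad/s), for 0.2 s.
4. the caul lies on top, released (x of walnut in the frame of cradle between -0.008 and 0.008 m and y of walnut in the frame of cradle between -0.015 and 0.015 m and z of walnut in the frame of cradle between 0.017 and 0.027 m and angle between the y axis of each of walnut, alubar, oak, caul and the y axis of cradle, either way round below 0.12 rad and angle between each of walnut, alubar, oak, caul's own z axis and vertical below 0.08 rad and x of alubar in the frame of cradle between -0.008 and 0.008 m and y of alubar in the frame of cradle between -0.015 and 0.015 m and z of alubar in the frame of cradle between 0.039 and 0.049 m and x of oak in the frame of cradle between -0.008 and 0.008 m and y of oak in the frame of cradle between -0.015 and 0.015 m and z of oak in the frame of cradle between 0.051 and 0.061 m and x of caul in the frame of cradle between -0.008 and 0.008 m and y of caul in the frame of cradle between -0.015 and 0.015 m and z of caul in the frame of cradle between 0.073 and 0.083 m and contact force between the fingers and caul below 0.2 N and linear speed of caul below 0.02 m/s and angular speed of caul below 0.2 rad/s), for 0.2 s.
At the end, for the whole second after the job is handed in: Walnut, aluminium, oak, caul lie in this order upward in the cradle, undersides within 5 mm of 22, 44, 56, 78 mm over its underside, within 8 mm of its middle across and 15 mm along, aligned within 0.12 rad, level within 0.08 rad, released, at rest (x of walnut in the frame of cradle between -0.008 and 0.008 m and y of walnut in the frame of cradle between -0.015 and 0.015 m and z of walnut in the frame of cradle between 0.017 and 0.027 m and angle between the y axis of each of walnut, alubar, oak, caul and the y axis of cradle, either way round below 0.12 rad and angle between each of walnut, alubar, oak, caul's own z axis and vertical below 0.08 rad and linear speed of each of walnut, alubar, oak, caul below 0.02 m/s and angular speed of each of walnut, alubar, oak, caul below 0.2 rad/s and x of alubar in the frame of cradle between -0.008 and 0.008 m and y of alubar in the frame of cradle between -0.015 and 0.015 m and z of alubar in the frame of cradle between 0.039 and 0.049 m and x of oak in the frame of cradle between -0.008 and 0.008 m and y of oak in the frame of cradle between -0.015 and 0.015 m and z of oak in the frame of cradle between 0.051 and 0.061 m and x of caul in the frame of cradle between -0.008 and 0.008 m and y of caul in the frame of cradle between -0.015 and 0.015 m and z of caul in the frame of cradle between 0.073 and 0.083 m); the robot touches nothing.
It fails at once if the small turned piece was moved by more than 20 mm (distance of top from where it was at the start of the episode above 0.02 m).
It fails at once if the sanding block was moved by more than 20 mm (distance of sanding_block from where it was at the start of the episode above 0.02 m).
It fails at once if the chuck key was moved by more than 20 mm (distance of chuck_key from where it was at the start of the episode above 0.02 m).
It also fails if it takes over 104 s, if anything falls off the work surface, if the arm or the gripper's body presses on something with over 40 N, if the wrist force passes 120 N, or if a joint passes its speed limit or range.

## Working session

There is one attempt and no reset: what is moved stays moved. The work goes in short steps, Python scripts to look and compute and a shell command to move; the robot and the scene stay as the last step left them, time stands still between calls to the robot, and variables do not carry over. Pictures are saved under pics/ and viewed, at most 14 in all, crops included, and the job is handed in when it is done.

```bash
ls; mkdir -p pics
python3 - <<'E'
from plant import manip
import cv2,numpy as np
np.set_printoptions(precision=4,suppress=True)
print(manip.grip_point_offset, manip.state())
for n in("top","scene"):
    p,d=manip.grab_frame(n); cv2.imwrite(f"pics/{n}0.png",p[:,:,::-1]); np.save(f"pics/{n}0.npy",d)
    m=manip.camera_model(n);print(m)
E
```

```text
pics
0.0187 {'time': 0.0, 'joint_pos': array([-1.468 ,  0.0534,  1.6143, -0.    ,  1.476 , -0.119 ]), 'joint_vel': array([-0.0002, -0.0004, -0.0009,  0.0004, -0.0001,  0.    ]), 'joint_efforts': array([  0.0008, -39.3676, -37.0181,  -0.0001,   0.007 ,   0.    ]), 'tool_pos': array([ 0.1374, -0.6091,  0.23  ]), 'tool_rot': array([-0.001 ,  0.9939,  0.1107, -0.    ]), 'contact_force': array([-0.2861, -0.438 , -0.1106]), 'ft_torque': array([ 0.0223,  0.054 , -0.0425]), 'grasp_force': 0.0, 'gripper_width': 0.9989035253761124}
{'mtx': array([[472.8812,   0.    , 283.4148],
       [  0.    , 472.8812, 210.1483],
       [  0.    ,   0.    ,   1.    ]]), 'world_to_cam': array([[-0.2006, -0.9797, -0.0022, -0.1383],
       [-0.9527,  0.1956, -0.2325,  0.6007],
       [ 0.2282, -0.0446, -0.9726,  0.797 ],
       [ 0.    ,  0.    ,  0.    ,  1.    ]])}
{'mtx': array([[448.0519,   0.    , 284.5698],
       [  0.    , 448.0519, 210.6992],
       [  0.    ,   0.    ,   1.    ]]), 'world_to_cam': array([[ 0.7874, -0.6163,  0.0126, -0.5975],
       [-0.3715, -0.4908, -0.7881,  0.153 ],
       [ 0.4919,  0.6159, -0.6154,  0.8024],
       [ 0.    ,  0.    ,  0.    ,  1.    ]])}
```

View pics/top0.png

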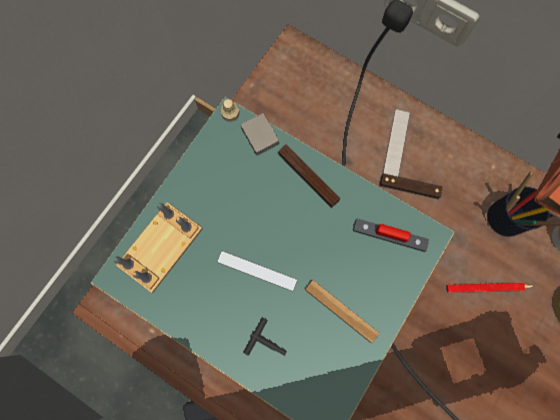

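View pics/scene0.png

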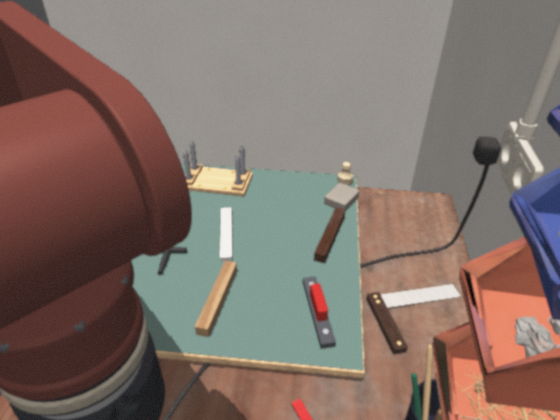

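The top view shows the cradle at (158,247), walnut at (309,175), alubar at (257,271), oak at (342,311) and caul at (391,235). The bystanders are the turned piece (229,108), the block (259,133) and the key (264,337). Next I'll measure them from depth and colour.

```bash
cat > h.py <<'E'
import cv2,numpy as np
from plant import manip
np.set_printoptions(precision=4,suppress=True)
def grab(n):
    p,d=manip.grab_frame(n); return p,d,manip.camera_model(n)
def cloud(d,m):
    K=m["mtx"];v,u=np.mgrid[:d.shape[0],:d.shape[1]]
    c=np.stack([(u-K[0,2])/K[0,0]*d,(v-K[1,2])/K[1,1]*d,d],-1)
    T=np.linalg.inv(m["world_to_cam"]);return c@T[:3,:3].T+T[:3,3]
def plane(uv,z,m):  # rays onto plane z
    K=m["mtx"];T=np.linalg.inv(m["world_to_cam"])
    r=np.c_[(uv[:,0]-K[0,2])/K[0,0],(uv[:,1]-K[1,2])/K[1,1],np.ones(len(uv))]@T[:3,:3].T
    s=(z-T[2,3])/r[:,2];return T[:3,3]+r*s[:,None]
def rect(P):  # centre, long-axis angle(rad), size mm
    (c,s,a)=cv2.minAreaRect((P[:,:2]*1000).astype(np.float32))
    if s[0]<s[1]: a+=90;s=s[::-1]
    a=(a+90)%180-90
    return np.array(c)/1000,np.radians(a),np.array(s)
def show(name,p,sub="pics"): cv2.imwrite(f"{sub}/{name}.png",p[:,:,::-1])
E
python3 - <<'E'
from h import *
p,d,m=grab("top");W=cloud(d,m);Z=W[...,2]
print("board z",np.median(Z[200:225,240:300]))
def comp(mask,seed):
    n,l=cv2.connectedComponents(mask.astype(np.uint8))
    y,x=seed[1],seed[0];return l==l[y,x]
zb=np.median(Z[200:225,240:300])
for n,s,h in(("walnut",(309,175),.022),("alu",(257,271),.012),("oak",(342,311),.022),("caulbar",(365,228),.014),("caulgrip",(391,233),.041),("top",(229,103),.05),("block",(259,133),.023),("key",(262,338),.012)):
    c=comp(Z>zb+h*.5,s); t=c&(abs(Z-zb-h)<.004)
    v,u=np.where(t)
    if len(u)<5: print(n,"none",c.sum(),Z[s[1],s[0]]);continue
    P=plane(np.c_[u,v].astype(float),.03+h,m)
    print(n,*rect(P),"ray; depth",*rect(W[t]),len(u),np.median(W[t],0))
reg=np.zeros_like(Z,bool);reg[190:300,100:215]=1
t=reg&(abs(Z-zb-.012)<.003);v,u=np.where(t);print("base",*rect(plane(np.c_[u,v].astype(float),.042,m)))
t=reg&(abs(Z-zb-.022)<.003);v,u=np.where(t);print("bearers",*rect(plane(np.c_[u,v].astype(float),.052,m)))
t=reg&(Z>zb+.075);n,l,st,_=cv2.connectedComponentsWithStats(t.astype(np.uint8))
for i in range(1,n): print("post",st[i,4],W[l==i].mean(0))
E
```

```text
board z 0.03015036601106169
walnut [ 0.6241 -0.3178] 0.5515032443420946 [150.0826  22.5063] ray; depth [ 0.6244 -0.318 ] 0.551018482444673 [150.5245  23.5021] 896 [ 0.6227 -0.3189  0.0521]
alu [ 0.4651 -0.186 ] 1.0048684698825512 [149.6784  22.1974] ray; depth [ 0.4654 -0.186 ] 1.0048098137595423 [150.002   22.1612] 967 [ 0.4645 -0.1866  0.0421]
oak [ 0.3628 -0.3217] 0.6916839880615683 [149.6111  22.2321] ray; depth [ 0.3629 -0.322 ] 0.693944079720664 [149.9187  22.1867] 1057 [ 0.3618 -0.3227  0.0521]
caulbar [ 0.4803 -0.4442] 1.0797092220472033 [139.9238  24.9009] ray; depth [ 0.4806 -0.4447] 1.0769872716760607 [140.1123  24.9814] 603 [ 0.4766 -0.4306  0.0442]
caulgrip [ 0.4804 -0.4437] 1.0563648840379503 [58.993  18.0555] ray; depth [ 0.4807 -0.4441] 1.061868306430599 [59.0845 17.7912] 301 [ 0.4805 -0.4437  0.0708]
top [ 0.784  -0.1933] 1.3677710400410328 [19.2489 18.7441] ray; depth [ 0.785  -0.1928] 0.6936535954247636 [18.1469 17.7489] 77 [ 0.7849 -0.1932  0.0801]
block [ 0.7261 -0.2424] 0.2952406683177608 [69.2532 51.8043] ray; depth [ 0.7272 -0.2423] 0.2900865860811032 [69.2604
[... 1171 characters left out ...]
75  0.9145]
post 1 [ 0.3627 -0.2175  0.9145]
post 1 [ 0.3627 -0.2175  0.9145]
post 1 [ 0.3627 -0.2175  0.9145]
post 1 [ 0.3627 -0.2175  0.9145]
post 1 [ 0.3627 -0.2175  0.9145]
post 40 [0.5173 0.0319 0.1344]
post 1 [ 0.3627 -0.2175  0.9145]
post 1 [ 0.3627 -0.2175  0.9145]
post 41 [0.4909 0.0102 0.1144]
post 1 [ 0.3627 -0.2175  0.9145]
post 1 [ 0.3627 -0.2175  0.9145]
post 1 [ 0.3627 -0.2175  0.9145]
post 1 [ 0.3627 -0.2175  0.9145]
post 1 [ 0.3627 -0.2175  0.9145]
post 1 [ 0.3627 -0.2175  0.9145]
post 1 [ 0.3627 -0.2175  0.9145]
post 2 [ 0.3627 -0.2175  0.9145]
post 1 [ 0.3627 -0.2175  0.9145]
post 1 [ 0.3627 -0.2175  0.9145]
post 1 [ 0.3627 -0.2175  0.9145]
post 1 [ 0.3627 -0.2175  0.9145]
```

```bash
cat >> h.py <<'E'
from scipy.spatial.transform import Rotation as R
def need(x,y,z,yaw):
    """turn first, then the tool-frame shift (cm) in the turned tool axes"""
    s=manip.state();q=s["tool_rot"];M=R.from_quat(np.r_[q[1:],q[0]]).as_matrix()
    cur=np.arctan2(M[1,0],M[0,0]);dy=(yaw-cur+np.pi/2)%np.pi-np.pi/2
    M2=np.array([[np.cos(yaw),np.sin(yaw),0],[np.sin(yaw),-np.cos(yaw),0],[0,0,-1]])
    if abs((yaw-cur+np.pi)%(2*np.pi)-np.pi)>np.pi/2+1e-6: M2[:,:2]*=-1
    sh=M2.T@(np.array([x,y,z])-s["tool_pos"])*100
    print(f"t {s['time']:.2f} tcp {s['tool_pos']} yaw {cur:.3f} tilt {np.arccos(-M[2,2]):.4f} j6 {s['joint_pos'][5]:.2f} | turn {-dy:.3f} x {sh[0]:.2f} y {sh[1]:.2f} z {sh[2]:.2f}")
E
python3 -c "
from h import *
need(.624,-.318,.12,.551)"
```

```text
t 0.15 tcp [ 0.1374 -0.6092  0.2304] yaw 0.222 tilt 0.0016 j6 -0.12 | turn -0.329 x 56.70 y 0.66 z 11.04
```

```bash
python3 -m crank '[{"turn":-0.11},{"turn":-0.11},{"turn":-0.109},{"x":4},{"x":4}]' 100
python3 -m crank '[{"x":4},{"x":4},{"x":4},{"x":4},{"x":4}]'; python3 -m crank '[{"x":4},{"x":4},{"x":4},{"x":4},{"x":4}]'
python3 -m crank '[{"x":4,"z":2},{"x":4,"z":3},{"x":0.7,"z":3,"y":0.66},{"z":3},{}]';python3 -m crank '[{}]'
python3 -c "
from h import *
need(.624,-.318,.035,.551)"
```

```text
t 0.15 tcp [ 0.1374 -0.6092  0.2304] yaw 0.222 tilt 0.0016 j6 -0.12 | turn -0.329 x 56.70 y 0.66 z 19.54schema error: expected keys x, y, z, turn
schema error: expected keys x, y, z, turn
schema error: expected keys x, y, z, turn
schema error: expected keys x, y, z, turn
schema error: expected keys x, y, z, turn
```

```bash
python3 -m crank '[{"x":0,"y":0,"z":0,"turn":-0.11},{"x":0,"y":0,"z":0,"turn":-0.11},{"x":0,"y":0,"z":0,"turn":-0.109},{"x":4,"y":0,"z":0,"turn":0},{"x":4,"y":0,"z":0,"turn":0}]' 100
python3 -m crank '[{"x":4,"y":0,"z":0,"turn":0},{"x":4,"y":0,"z":0,"turn":0},{"x":4,"y":0,"z":0,"turn":0},{"x":4,"y":0,"z":0,"turn":0},{"x":4,"y":0,"z":0,"turn":0}]'
python3 -m crank '[{"x":4,"y":0,"z":0,"turn":0},{"x":4,"y":0,"z":0,"turn":0},{"x":4,"y":0,"z":0,"turn":0},{"x":4,"y":0,"z":0,"turn":0},{"x":4,"y":0,"z":0,"turn":0}]'
python3 -m crank '[{"x":4,"y":0,"z":2,"turn":0},{"x":4,"y":0,"z":3,"turn":0},{"x":0.7,"y":0.66,"z":3,"turn":0},{"x":0,"y":0,"z":3,"turn":0},{"x":0,"y":0,"z":0,"turn":0}]'
python3 -m crank '[{"x":0,"y":0,"z":0,"turn":0},{"x":0,"y":0,"z":0,"turn":0}]'
python3 -c "
from h import *
need(.624,-.318,.035,.551)"
```

```text
time: 0.65
tool_pos: [0.2056, -0.5674, 0.2307]
tool_rot: [-0.0, 0.963, 0.271, 0.0]
contact_force: [0.6, -0.2, -0.4]
gripper_width: 1.001
grasp_force: 0.0
time: 1.15
tool_pos: [0.3772, -0.4619, 0.231]
tool_rot: [-0.0, 0.962, 0.272, -0.0]
contact_force: [0.0, -0.4, 0.4]
gripper_width: 1.004
grasp_force: 0.0
time: 1.65
tool_pos: [0.5476, -0.3572, 0.2309]
tool_rot: [-0.0, 0.962, 0.272, -0.0]
contact_force: [-0.7, -0.2, -0.0]
gripper_width: 1.0
grasp_force: 0.0
time: 2.15
tool_pos: [0.6211, -0.316, 0.1143]
tool_rot: [-0.004, 0.962, 0.272, -0.004]
contact_force: [-0.7, 0.3, -1.7]
gripper_width: 0.999
grasp_force: 0.0
time: 2.35
tool_pos: [0.6249, -0.3195, 0.1239]
tool_rot: [0.001, 0.962, 0.272, 0.001]
contact_force: [0.2, 0.3, 0.6]
gripper_width: 1.0
grasp_force: 0.0
t 2.35 tcp [ 0.6249 -0.3195  0.1239] yaw 0.550 tilt 0.0035 j6 0.44 | turn -0.001 x -0.00 y -0.17 z 8.89
```

```bash
python3 -m crank '[{"x":0,"y":-0.17,"z":2,"turn":0},{"x":0,"y":0,"z":2,"turn":0},{"x":0,"y":0,"z":1.6,"turn":0},{"x":0,"y":0,"z":1,"turn":0},{"x":0,"y":0,"z":0.7,"turn":0}]' 
python3 -m crank '[{"x":0,"y":0,"z":0.5,"turn":0},{"x":0,"y":0,"z":0.4,"turn":0},{"x":0,"y":0,"z":0,"turn":0},{"x":0,"y":0,"z":0,"turn":0}]'
python3 -c "
from h import *
need(.624,-.318,.035,.551)
p,d,m=grab('wrist');show('w1',p)"
```

```text
time: 2.85
tool_pos: [0.6233, -0.3174, 0.0483]
tool_rot: [0.0, 0.962, 0.272, 0.0]
contact_force: [-0.8, 0.1, 0.6]
gripper_width: 0.999
grasp_force: 0.0
time: 3.25
tool_pos: [0.6235, -0.3173, 0.0398]
tool_rot: [0.0, 0.962, 0.272, 0.0]
contact_force: [0.0, -0.3, 0.1]
gripper_width: 1.001
grasp_force: 0.0
t 3.25 tcp [ 0.6235 -0.3173  0.0398] yaw 0.551 tilt 0.0007 j6 0.44 | turn -0.000 x 0.00 y 0.09 z 0.48
```

View pics/w1.png

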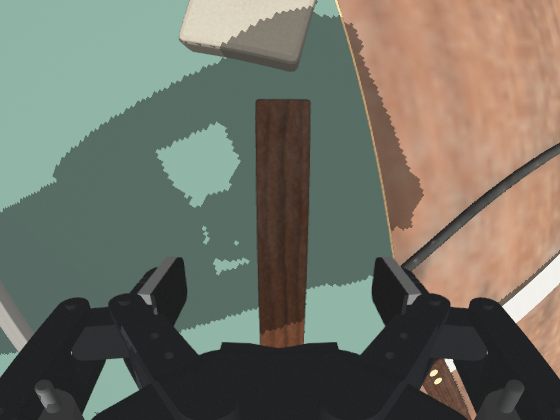

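The wrist view shows walnut centred between the pads: blank at column 283, pads at 180 and 378, with the sanding block clear above. I'll go down and close.

```bash
python3 -m crank '[{"x":0,"y":0.09,"z":0.3,"turn":0},{"x":0,"y":0,"z":0.15,"turn":0},{"x":0,"y":0,"z":0,"turn":0}]' 
python3 -m crank '[{"x":0,"y":0,"z":0,"turn":0},{"x":0,"y":0,"z":0,"turn":0},{"x":0,"y":0,"z":0,"turn":0},{"x":0,"y":0,"z":0,"turn":0},{"x":0,"y":0,"z":0,"turn":0}]' 0
python3 -m crank '[{"x":0,"y":0,"z":0,"turn":0},{"x":0,"y":0,"z":0,"turn":0},{"x":0,"y":0,"z":0,"turn":0}]'
python3 -m crank '[{"x":0,"y":0,"z":-1,"turn":0},{"x":0,"y":0,"z":-3,"turn":0},{"x":0,"y":0,"z":-4,"turn":0},{"x":0,"y":0,"z":-4,"turn":0},{"x":0,"y":0,"z":-2,"turn":0}]'
python3 -c "
from h import *
need(.546,-.0166,.17,2.313)"
```

```text
time: 3.6
tool_pos: [0.6235, -0.3178, 0.0344]
tool_rot: [-0.0, 0.962, 0.272, -0.0]
contact_force: [0.9, -0.7, -0.8]
gripper_width: 1.004
grasp_force: 0.0
time: 4.1
tool_pos: [0.6241, -0.3181, 0.0355]
tool_rot: [0.0, 0.962, 0.272, 0.0]
contact_force: [-0.4, -0.4, -0.2]
gripper_width: 0.242
grasp_force: 61.5
time: 4.4
tool_pos: [0.6239, -0.318, 0.0352]
tool_rot: [0.0, 0.962, 0.272, 0.0]
contact_force: [0.3, -0.3, 2.0]
gripper_width: 0.242
grasp_force: 62.0
time: 4.9
tool_pos: [0.625, -0.3187, 0.18]
tool_rot: [0.002, 0.962, 0.272, 0.002]
contact_force: [0.2, -0.7, 0.1]
gripper_width: 0.241
grasp_force: 61.7
t 4.90 tcp [ 0.625  -0.3187  0.18  ] yaw 0.551 tilt 0.0058 j6 0.44 | turn 1.379 x -27.60 y -14.60 z 1.00
```

```bash
sed -i 's|dy=(yaw-cur+np.pi/2)%np.pi-np.pi/2|dy=(yaw-cur+np.pi)%(2*np.pi)-np.pi|; /if abs((yaw/d' h.py
python3 -m crank '[{"x":0,"y":0,"z":0,"turn":-0.1},{"x":0,"y":0,"z":0,"turn":-0.14},{"x":0,"y":0,"z":0,"turn":-0.14},{"x":0,"y":0,"z":0,"turn":-0.14},{"x":0,"y":0,"z":0,"turn":-0.14}]'
python3 -m crank '[{"x":0,"y":0,"z":0,"turn":-0.14},{"x":0,"y":0,"z":0,"turn":-0.14},{"x":0,"y":0,"z":0,"turn":-0.14},{"x":0,"y":0,"z":0,"turn":-0.14},{"x":0,"y":0,"z":0,"turn":-0.14}]'
python3 -m crank '[{"x":0,"y":0,"z":0,"turn":-0.14},{"x":0,"y":0,"z":0,"turn":-0.14},{"x":0,"y":0,"z":0,"turn":-0.122},{"x":2,"y":1,"z":0,"turn":0},{"x":3,"y":1.6,"z":0,"turn":0}]'
python3 -m crank '[{"x":3.6,"y":2,"z":0,"turn":0},{"x":3.6,"y":2,"z":0,"turn":0},{"x":3.6,"y":2,"z":0,"turn":0},{"x":3.6,"y":2,"z":0,"turn":0},{"x":3.6,"y":2,"z":0,"turn":0}]'
python3 -m crank '[{"x":2.6,"y":1,"z":0,"turn":0},{"x":1.5,"y":0.7,"z":0,"turn":0},{"x":0.5,"y":0.3,"z":0,"turn":0},{"x":0,"y":0,"z":0,"turn":0},{"x":0,"y":0,"z":0,"turn":0}]'
python3 -c "
from h import *
need(.546,-.0166,.17,2.313)
p,d,m=grab('top');show('t2',cv2.resize(p[170:320,70:270],(800,600)))"
```

```text
time: 5.4
tool_pos: [0.6232, -0.3176, 0.1746]
tool_rot: [-0.001, 0.821, 0.571, -0.0]
contact_force: [0.1, 0.2, -2.1]
gripper_width: 0.243
grasp_force: 61.6
time: 5.9
tool_pos: [0.6232, -0.3176, 0.1746]
tool_rot: [-0.001, 0.575, 0.818, -0.0]
contact_force: [0.6, -0.7, -2.1]
gripper_width: 0.242
grasp_force: 61.6
time: 6.4
tool_pos: [0.6085, -0.264, 0.1746]
tool_rot: [-0.0, 0.404, 0.915, -0.0]
contact_force: [1.2, 1.0, -0.7]
gripper_width: 0.244
grasp_force: 61.6
time: 6.9
tool_pos: [0.5601, -0.0616, 0.1748]
tool_rot: [-0.0, 0.403, 0.915, 0.0]
contact_force: [0.8, 0.0, -1.7]
gripper_width: 0.241
grasp_force: 61.6
time: 7.4
tool_pos: [0.5452, -0.0167, 0.1749]
tool_rot: [0.0, 0.403, 0.915, -0.0]
contact_force: [0.2, 0.1, -2.0]
gripper_width: 0.243
grasp_force: 61.6
t 7.40 tcp [ 0.5452 -0.0167  0.1749] yaw 2.312 tilt 0.0006 j6 -0.91 | turn -0.001 x -0.04 y 0.07 z 0.49
```

View pics/t2.png

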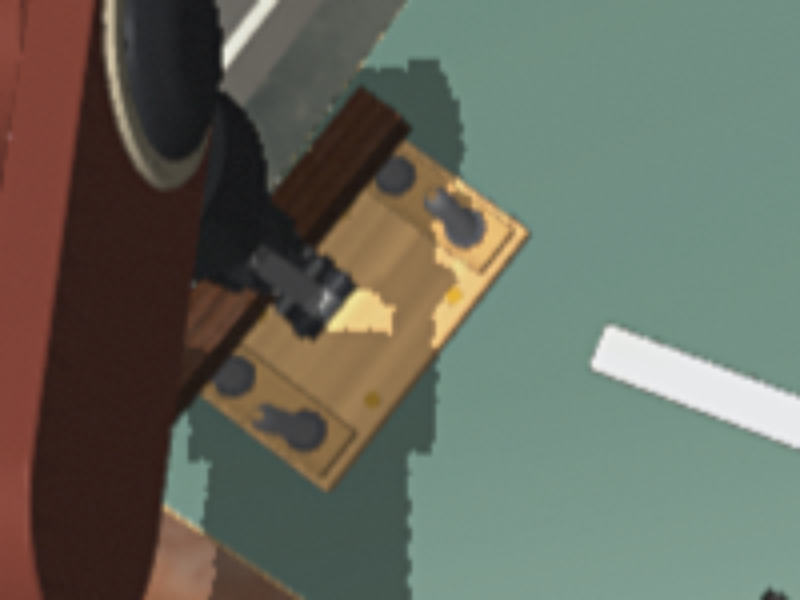

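The walnut hangs parallel to the channel. It is displaced in the image only by parallax, with the posts at (397,175), (465,225), (235,375) and (305,428) in the crop. I'll go down in stages.

```bash
python3 -m crank '[{"x":-0.04,"y":0.07,"z":1,"turn":0},{"x":0,"y":0,"z":1.5,"turn":0},{"x":0,"y":0,"z":1.5,"turn":0},{"x":0,"y":0,"z":0.5,"turn":0},{"x":0,"y":0,"z":0,"turn":0}]'
python3 -c "
from h import *
need(.546,-.0166,.0585,2.313)"
python3 -m crank '[{"x":0,"y":0,"z":0.5,"turn":0},{"x":0,"y":0,"z":1,"turn":0},{"x":0,"y":0,"z":1.5,"turn":0},{"x":0,"y":0,"z":0.7,"turn":0},{"x":0,"y":0,"z":0,"turn":0}]'
python3 -c "
from h import *
need(.546,-.0166,.0585,2.313)"
```

```text
time: 7.95
tool_pos: [0.5442, -0.0154, 0.1275]
tool_rot: [-0.002, 0.403, 0.915, -0.001]
contact_force: [-0.6, 0.2, -0.9]
gripper_width: 0.243
grasp_force: 61.6
t 7.95 tcp [ 0.5442 -0.0154  0.1275] yaw 2.313 tilt 0.0040 j6 -0.91 | turn -0.000 x -0.20 y 0.05 z 6.90
time: 8.45
tool_pos: [0.5441, -0.0153, 0.0905]
tool_rot: [-0.002, 0.403, 0.915, -0.0]
contact_force: [-0.4, -0.1, -1.5]
gripper_width: 0.239
grasp_force: 61.6
t 8.45 tcp [ 0.5441 -0.0153  0.0905] yaw 2.313 tilt 0.0039 j6 -0.91 | turn -0.000 x -0.23 y 0.05 z 3.20
```

```bash
python3 -m crank '[{"x":-0.1,"y":0.03,"z":0.8,"turn":0},{"x":0,"y":0,"z":0.8,"turn":0},{"x":0,"y":0,"z":0.8,"turn":0},{"x":0,"y":0,"z":0.4,"turn":0},{"x":0,"y":0,"z":0,"turn":0}]'
python3 -m crank '[{"x":0,"y":0,"z":0,"turn":0},{"x":0,"y":0,"z":0,"turn":0}]'
python3 -c "
from h import *
need(.546,-.0166,.0575,2.313)"
```

```text
time: 8.95
tool_pos: [0.5457, -0.016, 0.0637]
tool_rot: [-0.001, 0.403, 0.915, -0.0]
contact_force: [-0.6, -0.1, -1.6]
gripper_width: 0.242
grasp_force: 61.6
time: 9.15
tool_pos: [0.5468, -0.0162, 0.0653]
tool_rot: [0.0, 0.403, 0.915, 0.0]
contact_force: [-0.5, 1.0, -1.3]
gripper_width: 0.243
grasp_force: 61.6
t 9.15 tcp [ 0.5468 -0.0162  0.0653] yaw 2.313 tilt 0.0009 j6 -0.91 | turn -0.000 x 0.03 y -0.09 z 0.78
```

```bash
python3 -m crank '[{"x":0,"y":-0.08,"z":0.3,"turn":0},{"x":0,"y":0,"z":0.3,"turn":0},{"x":0,"y":0,"z":0.15,"turn":0},{"x":0,"y":0,"z":0,"turn":0},{"x":0,"y":0,"z":0,"turn":0}]'
python3 -c "
from h import *
need(.546,-.0166,.0572,2.313)"
python3 -m crank '[{"x":0,"y":0,"z":0,"turn":0},{"x":0,"y":0,"z":0,"turn":0},{"x":0,"y":0,"z":0,"turn":0},{"x":0,"y":0,"z":0,"turn":0}]' 60
python3 -m crank '[{"x":0,"y":0,"z":-1,"turn":0},{"x":0,"y":0,"z":-2.5,"turn":0},{"x":0,"y":0,"z":-4,"turn":0},{"x":0,"y":0,"z":-4,"turn":0},{"x":0,"y":0,"z":-1.5,"turn":0}]'
python3 -c "
from h import *
need(.4653,-.186,.18,1.005)"
```

```text
time: 9.65
tool_pos: [0.5458, -0.0167, 0.0572]
tool_rot: [-0.0, 0.403, 0.915, -0.0]
contact_force: [0.3, 0.1, -1.4]
gripper_width: 0.244
grasp_force: 61.7
t 9.65 tcp [ 0.5458 -0.0167  0.0572] yaw 2.313 tilt 0.0001 j6 -0.91 | turn -0.000 x -0.01 y 0.01 z -0.00
time: 10.05
tool_pos: [0.546, -0.0167, 0.0575]
tool_rot: [0.0, 0.403, 0.915, 0.0]
contact_force: [-0.3, -0.1, -0.2]
gripper_width: 0.599
grasp_force: 0.0
time: 10.55
tool_pos: [0.5484, -0.017, 0.1934]
tool_rot: [0.004, 0.403, 0.915, 0.001]
contact_force: [-0.4, -0.2, 0.4]
gripper_width: 0.6
grasp_force: 0.0
t 10.55 tcp [ 0.5484 -0.017   0.1934] yaw 2.313 tilt 0.0088 j6 -0.91 | turn 1.308 x -18.72 y 2.05 z 1.34
```

```bash
python3 -m crank '[{"x":0,"y":0,"z":0,"turn":0.1},{"x":0,"y":0,"z":0,"turn":0.14},{"x":0,"y":0,"z":0,"turn":0.14},{"x":0,"y":0,"z":0,"turn":0.14},{"x":0,"y":0,"z":0,"turn":0.14}]' 80
python3 -m crank '[{"x":0,"y":0,"z":0,"turn":0.14},{"x":0,"y":0,"z":0,"turn":0.14},{"x":0,"y":0,"z":0,"turn":0.14},{"x":0,"y":0,"z":0,"turn":0.14},{"x":-1,"y":0,"z":0,"turn":0.088}]'
python3 -m crank '[{"x":-3,"y":0.4,"z":0,"turn":0},{"x":-4,"y":0.5,"z":0,"turn":0},{"x":-4,"y":0.5,"z":0,"turn":0},{"x":-4,"y":0.5,"z":1,"turn":0},{"x":-2,"y":0.1,"z":2,"turn":0}]'
python3 -m crank '[{"x":-0.7,"y":0,"z":3,"turn":0},{"x":0,"y":0,"z":2,"turn":0},{"x":0,"y":0,"z":1,"turn":0},{"x":0,"y":0,"z":0,"turn":0},{"x":0,"y":0,"z":0,"turn":0}]'
python3 -c "
from h import *
need(.4653,-.186,.032,1.005)
p,d,m=grab('top');W=cloud(d,m);show('t3',cv2.resize(p[170:320,70:270],(800,600)))
g=cv2.cvtColor(p,cv2.COLOR_RGB2HSV);reg=np.zeros(d.shape,bool);reg[190:300,100:215]=1
t=reg&(abs(W[...,2]-.074)<.004);v,u=np.where(t);print(*rect(plane(np.c_[u,v].astype(float),.074,m)),len(u),np.median(W[t],0))"
```

```text
time: 11.05
tool_pos: [0.5455, -0.0166, 0.1869]
tool_rot: [-0.0, 0.68, 0.734, -0.0]
contact_force: [-0.0, 0.4, 0.3]
gripper_width: 0.797
grasp_force: 0.0
time: 11.55
tool_pos: [0.5411, -0.025, 0.1869]
tool_rot: [-0.0, 0.877, 0.48, -0.0]
contact_force: [-0.0, -0.1, 0.2]
gripper_width: 0.798
grasp_force: 0.0
time: 12.05
tool_pos: [0.4669, -0.1826, 0.1588]
tool_rot: [0.002, 0.877, 0.481, 0.001]
contact_force: [0.2, 0.2, -0.5]
gripper_width: 0.801
grasp_force: 0.0
time: 12.55
tool_pos: [0.4638, -0.1857, 0.0981]
tool_rot: [0.0, 0.876, 0.482, 0.0]
contact_force: [0.1, -1.2, 0.8]
gripper_width: 0.798
grasp_force: 0.0
t 12.55 tcp [ 0.4638 -0.1857  0.0981] yaw 1.005 tilt 0.0010 j6 0.04 | turn 0.000 x 0.06 y 0.14 z 6.61
[ 0.5467 -0.0137] -0.7152592221373312 [150.4348  46.1056] 1018 [ 0.543  -0.0153  0.0739]
```

View pics/t3.png

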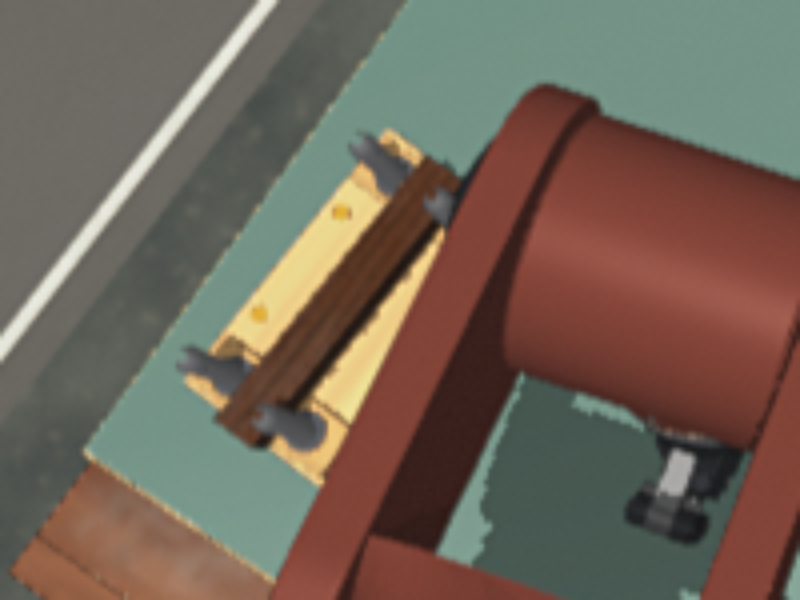

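The walnut lies in the channel between the posts, from (230,425) to (440,170) in the crop. Next I'll grasp the aluminium bar.

```bash
python3 -m crank '[{"x":0.06,"y":0.14,"z":1.5,"turn":0},{"x":0,"y":0,"z":1.5,"turn":0},{"x":0,"y":0,"z":1.2,"turn":0},{"x":0,"y":0,"z":0.9,"turn":0},{"x":0,"y":0,"z":0.5,"turn":0}]' 
python3 -m crank '[{"x":0,"y":0,"z":0.2,"turn":0},{"x":0,"y":0,"z":0.1,"turn":0},{"x":0,"y":0,"z":0,"turn":0},{"x":0,"y":0,"z":0,"turn":0}]'
python3 -c "
from h import *
need(.4653,-.186,.0325,1.005)"
```

```text
time: 13.1
tool_pos: [0.4639, -0.1854, 0.0395]
tool_rot: [-0.001, 0.876, 0.482, -0.001]
contact_force: [-0.4, 0.7, -0.4]
gripper_width: 0.801
grasp_force: 0.0
time: 13.5
tool_pos: [0.4651, -0.1862, 0.0389]
tool_rot: [0.0, 0.876, 0.482, 0.0]
contact_force: [0.5, 0.5, 0.4]
gripper_width: 0.799
grasp_force: 0.0
t 13.50 tcp [ 0.4651 -0.1862  0.0389] yaw 1.005 tilt 0.0011 j6 0.04 | turn -0.000 x 0.02 y 0.01 z 0.64
```

```bash
python3 -m crank '[{"x":0,"y":0,"z":0.3,"turn":0},{"x":0,"y":0,"z":0.25,"turn":0},{"x":0,"y":0,"z":0.05,"turn":0},{"x":0,"y":0,"z":0,"turn":0},{"x":0,"y":0,"z":0,"turn":0}]' 
python3 -m crank '[{"x":0,"y":0,"z":0,"turn":0},{"x":0,"y":0,"z":0,"turn":0},{"x":0,"y":0,"z":0,"turn":0},{"x":0,"y":0,"z":0,"turn":0},{"x":0,"y":0,"z":0,"turn":0}]' 0
python3 -m crank '[{"x":0,"y":0,"z":0,"turn":0},{"x":0,"y":0,"z":0,"turn":0},{"x":0,"y":0,"z":0,"turn":0}]'
python3 -m crank '[{"x":0,"y":0,"z":-1,"turn":0},{"x":0,"y":0,"z":-3,"turn":0},{"x":0,"y":0,"z":-4,"turn":0},{"x":0,"y":0,"z":-4,"turn":0},{"x":0,"y":0,"z":-2,"turn":0}]'
python3 -c "
from h import *
need(.546,-.0166,.18,2.313)"
```

```text
time: 14.0
tool_pos: [0.4648, -0.1859, 0.0323]
tool_rot: [0.0, 0.876, 0.482, 0.0]
contact_force: [-0.9, -0.1, 0.8]
gripper_width: 0.798
grasp_force: 0.0
time: 14.5
tool_pos: [0.465, -0.1861, 0.0327]
tool_rot: [0.0, 0.876, 0.482, 0.0]
contact_force: [-0.4, 0.5, 2.0]
gripper_width: 0.232
grasp_force: 60.9
time: 14.8
tool_pos: [0.465, -0.186, 0.0327]
tool_rot: [0.0, 0.876, 0.482, 0.0]
contact_force: [-0.5, 0.4, 4.4]
gripper_width: 0.236
grasp_force: 61.1
time: 15.3
tool_pos: [0.4659, -0.1865, 0.1764]
tool_rot: [0.002, 0.876, 0.482, 0.001]
contact_force: [0.8, -0.3, -2.0]
gripper_width: 0.237
grasp_force: 60.5
t 15.30 tcp [ 0.4659 -0.1865  0.1764] yaw 1.005 tilt 0.0052 j6 0.04 | turn -1.308 x 7.11 y 17.39 z -0.36
```

```bash
python3 -m crank '[{"x":0,"y":0,"z":0,"turn":-0.1},{"x":0,"y":0,"z":0,"turn":-0.14},{"x":0,"y":0,"z":0,"turn":-0.14},{"x":0,"y":0,"z":0,"turn":-0.14},{"x":0,"y":0,"z":0,"turn":-0.14}]'
python3 -m crank '[{"x":0,"y":0,"z":0,"turn":-0.14},{"x":0,"y":0,"z":0,"turn":-0.14},{"x":0,"y":0,"z":0,"turn":-0.14},{"x":0,"y":0,"z":0,"turn":-0.14},{"x":0,"y":0,"z":0,"turn":-0.088}]'
python3 -m crank '[{"x":0.8,"y":2,"z":0,"turn":0},{"x":1.3,"y":3.2,"z":0,"turn":0},{"x":1.5,"y":3.6,"z":0,"turn":0},{"x":1.5,"y":3.6,"z":0,"turn":0},{"x":1.2,"y":3,"z":0,"turn":0}]'
python3 -m crank '[{"x":0.6,"y":1.4,"z":0,"turn":0},{"x":0.2,"y":0.6,"z":0,"turn":0},{"x":0,"y":0,"z":0,"turn":0},{"x":0,"y":0,"z":0,"turn":0}]'
python3 -c "
from h import *
need(.546,-.0166,.0775,2.313)
p,d,m=grab('top');W=cloud(d,m)
s=manip.state()['tool_pos'][2]
g=cv2.cvtColor(p,cv2.COLOR_RGB2HSV);t=(g[...,1]<60)&(g[...,2]>110)&(abs(W[...,2]-s-.0095)<.006)&(abs(W[...,0]-.546)<.1)
print('bar top pts',t.sum(), *rect(W[t]),W[t][:,2].min(),W[t][:,2].max())
p,d,m=grab('wrist');show('w4',p)"
```

```text
time: 15.8
tool_pos: [0.4642, -0.1856, 0.1719]
tool_rot: [-0.001, 0.671, 0.742, -0.0]
contact_force: [-0.3, 0.5, -0.6]
gripper_width: 0.231
grasp_force: 60.5
time: 16.3
tool_pos: [0.4642, -0.1856, 0.1718]
tool_rot: [-0.001, 0.401, 0.916, 0.0]
contact_force: [-0.7, -0.1, -0.4]
gripper_width: 0.234
grasp_force: 60.5
time: 16.8
tool_pos: [0.5356, -0.0335, 0.1719]
tool_rot: [-0.001, 0.402, 0.915, 0.0]
contact_force: [-0.5, 0.4, -0.4]
gripper_width: 0.234
grasp_force: 60.5
time: 17.2
tool_pos: [0.5446, -0.0169, 0.1721]
tool_rot: [-0.0, 0.403, 0.915, -0.0]
contact_force: [-0.1, -0.5, -1.4]
gripper_width: 0.233
grasp_force: 60.5
t 17.20 tcp [ 0.5446 -0.0169  0.1721] yaw 2.312 tilt 0.0009 j6 -0.91 | turn -0.001 x -0.07 y 0.13 z 9.46
bar top pts 753 [ 0.5485 -0.0216] -0.8319323760727299 [136.5577  23.0039] 0.17796871562742078 0.18479963809275646
```

View pics/w4.png

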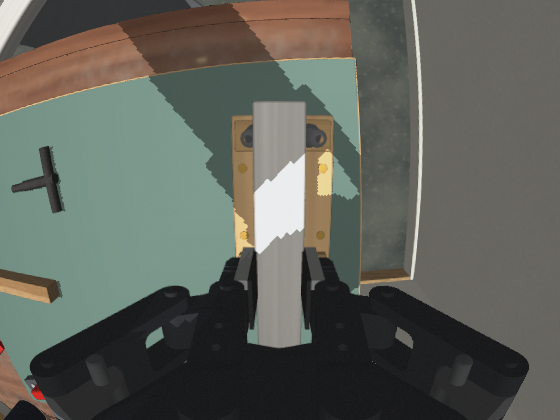

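The bar is square over the channel: bar middle at column 279, posts at 248 and 317. I'll check its pitch while lowering.

```bash
python3 -m crank '[{"x":-0.07,"y":0.12,"z":1,"turn":0},{"x":0,"y":0,"z":1.5,"turn":0},{"x":0,"y":0,"z":1,"turn":0},{"x":0,"y":0,"z":0.5,"turn":0},{"x":0,"y":0,"z":0,"turn":0}]'
cat >> h.py <<'E'
def pitch(z,sat=60,val=110):
    p,d,m=grab('top');W=cloud(d,m);g=cv2.cvtColor(p,cv2.COLOR_RGB2HSV)
    t=(g[...,1]<sat)&(g[...,2]>val)&(abs(W[...,2]-z)<.008)&(abs(W[...,0]-.546)<.1)&(abs(W[...,1]+.0166)<.1)
    P=W[t];l=(P[:,:2]-[.546,-.0166])@[np.cos(-.829),np.sin(-.829)]
    print('pitch',np.polyfit(l,P[:,2],1),len(P),l.min(),l.max())
E
python3 -c "
from h import *
need(.546,-.0166,.0775,2.313)
pitch(manip.state()['tool_pos'][2]+.0095)"
```

```text
time: 17.8
tool_pos: [0.5453, -0.0155, 0.1304]
tool_rot: [-0.002, 0.403, 0.915, -0.0]
contact_force: [0.4, 0.4, -1.3]
gripper_width: 0.234
grasp_force: 60.5
t 17.80 tcp [ 0.5453 -0.0155  0.1304] yaw 2.313 tilt 0.0032 j6 -0.91 | turn -0.000 x -0.13 y -0.02 z 5.29
pitch [-0.0029  0.1397] 619 -0.05808136572684568 0.07332828915697845
```

Level. I'll lower it to the walnut.

```bash
python3 -m crank '[{"x":-0.05,"y":0,"z":1,"turn":0},{"x":0,"y":0,"z":1.2,"turn":0},{"x":0,"y":0,"z":1,"turn":0},{"x":0,"y":0,"z":0.6,"turn":0},{"x":0,"y":0,"z":0.2,"turn":0}]'
python3 -m crank '[{"x":0,"y":0,"z":0.2,"turn":0},{"x":0,"y":0,"z":0,"turn":0},{"x":0,"y":0,"z":0,"turn":0},{"x":0,"y":0,"z":0,"turn":0}]'
python3 -c "
from h import *
need(.546,-.0166,.0768,2.313)"
```

```text
time: 18.35
tool_pos: [0.5459, -0.0159, 0.0908]
tool_rot: [-0.001, 0.403, 0.915, -0.0]
contact_force: [0.1, -0.3, -1.1]
gripper_width: 0.237
grasp_force: 60.5
time: 18.75
tool_pos: [0.5471, -0.0161, 0.0908]
tool_rot: [0.0, 0.403, 0.915, 0.0]
contact_force: [1.1, -0.0, -1.8]
gripper_width: 0.234
grasp_force: 60.5
t 18.75 tcp [ 0.5471 -0.0161  0.0908] yaw 2.313 tilt 0.0009 j6 -0.91 | turn -0.000 x 0.04 y -0.11 z 1.40
```

```bash
python3 -m crank '[{"x":0,"y":-0.1,"z":0.5,"turn":0},{"x":0,"y":0,"z":0.5,"turn":0},{"x":0,"y":0,"z":0.3,"turn":0},{"x":0,"y":0,"z":0,"turn":0},{"x":0,"y":0,"z":0,"turn":0}]'
python3 -m crank '[{"x":0,"y":0,"z":0,"turn":0},{"x":0,"y":0,"z":0,"turn":0}]'
python3 -c "
from h import *
need(.546,-.0166,.0768,2.313)"
```

```text
time: 19.25
tool_pos: [0.5459, -0.0167, 0.077]
tool_rot: [-0.0, 0.403, 0.915, -0.0]
contact_force: [-0.8, -0.3, -1.5]
gripper_width: 0.235
grasp_force: 60.5
time: 19.45
tool_pos: [0.5459, -0.0167, 0.0772]
tool_rot: [-0.0, 0.403, 0.915, -0.0]
contact_force: [0.1, -0.6, -1.4]
gripper_width: 0.234
grasp_force: 60.5
t 19.45 tcp [ 0.5459 -0.0167  0.0772] yaw 2.313 tilt 0.0001 j6 -0.91 | turn -0.000 x 0.00 y 0.01 z 0.04
```

```bash
python3 -m crank '[{"x":0,"y":0,"z":0,"turn":0},{"x":0,"y":0,"z":0,"turn":0},{"x":0,"y":0,"z":0,"turn":0},{"x":0,"y":0,"z":0,"turn":0}]' 60
python3 -m crank '[{"x":0,"y":0,"z":-1,"turn":0},{"x":0,"y":0,"z":-2.5,"turn":0},{"x":0,"y":0,"z":-4,"turn":0},{"x":0,"y":0,"z":-3,"turn":0},{"x":0,"y":0,"z":-1,"turn":0}]'
python3 -m crank '[{"x":0,"y":0,"z":0,"turn":0.101},{"x":0,"y":0,"z":0,"turn":0.14},{"x":0,"y":0,"z":0,"turn":0.14},{"x":0,"y":0,"z":0,"turn":0.14},{"x":0,"y":0,"z":0,"turn":0.14}]' 80
python3 -m crank '[{"x":0,"y":0,"z":0,"turn":0.14},{"x":0,"y":0,"z":0,"turn":0.14},{"x":0,"y":0,"z":0,"turn":0.14},{"x":0,"y":0,"z":0,"turn":0.14},{"x":0,"y":0,"z":0,"turn":0.14}]'
python3 -m crank '[{"x":0,"y":0,"z":0,"turn":0.14},{"x":0,"y":0,"z":0,"turn":0.12},{"x":0,"y":0,"z":0,"turn":0},{"x":0,"y":0,"z":0,"turn":0}]'
python3 -c "
from h import *
need(.3628,-.3218,.035,.692)"
```

```text
time: 19.85
tool_pos: [0.5462, -0.0168, 0.0775]
tool_rot: [0.0, 0.403, 0.915, 0.0]
contact_force: [-0.0, 0.3, -0.1]
gripper_width: 0.601
grasp_force: 0.0
time: 20.35
tool_pos: [0.5482, -0.0171, 0.1977]
tool_rot: [0.004, 0.403, 0.915, 0.001]
contact_force: [0.1, -0.1, -0.5]
gripper_width: 0.602
grasp_force: 0.0
time: 20.85
tool_pos: [0.5454, -0.0167, 0.1914]
tool_rot: [-0.001, 0.68, 0.733, -0.0]
contact_force: [-0.2, 0.3, 0.3]
gripper_width: 0.803
grasp_force: 0.0
time: 21.35
tool_pos: [0.5454, -0.0166, 0.1914]
tool_rot: [-0.0, 0.89, 0.456, -0.001]
contact_force: [0.1, 0.2, 0.2]
gripper_width: 0.799
grasp_force: 0.0
time: 21.75
tool_pos: [0.5456, -0.0167, 0.1917]
tool_rot: [-0.0, 0.94, 0.34, -0.0]
contact_force: [-0.5, -1.5, 0.1]
gripper_width: 0.799
grasp_force: 0.0
t 21.75 tcp [ 0.5456 -0.0167  0.1917] yaw 0.694 tilt 0.0010 j6 0.71 | turn 0.002 x -33.55 y 11.83 z 15.67
```

```bash
python3 -m crank '[{"x":-2,"y":0.7,"z":0,"turn":0},{"x":-3.4,"y":1.2,"z":0,"turn":0},{"x":-4,"y":1.4,"z":0,"turn":0},{"x":-4,"y":1.4,"z":0,"turn":0},{"x":-4,"y":1.4,"z":0,"turn":0}]'
python3 -m crank '[{"x":-4,"y":1.4,"z":0,"turn":0},{"x":-4,"y":1.4,"z":1,"turn":0},{"x":-4,"y":1.4,"z":2,"turn":0},{"x":-2.7,"y":1.1,"z":3,"turn":0},{"x":-1.4,"y":0.4,"z":2,"turn":0}]'
python3 -m crank '[{"x":0,"y":0,"z":1,"turn":0},{"x":0,"y":0,"z":0,"turn":0},{"x":0,"y":0,"z":0,"turn":0},{"x":0,"y":0,"z":0,"turn":0}]'
python3 -c "
from h import *
need(.3628,-.3218,.035,.692)
p,d,m=grab('top');W=cloud(d,m);show('t5',p)"
```

```text
time: 22.25
tool_pos: [0.4498, -0.1757, 0.1922]
tool_rot: [0.0, 0.94, 0.34, 0.0]
contact_force: [-0.7, -0.1, 0.5]
gripper_width: 0.802
grasp_force: 0.0
time: 22.75
tool_pos: [0.3615, -0.3227, 0.1106]
tool_rot: [-0.0, 0.941, 0.339, -0.0]
contact_force: [-0.0, -0.2, -0.6]
gripper_width: 0.804
grasp_force: 0.0
time: 23.15
tool_pos: [0.3645, -0.3214, 0.1038]
tool_rot: [0.001, 0.94, 0.34, 0.001]
contact_force: [-0.5, 0.2, -0.1]
gripper_width: 0.798
grasp_force: 0.0
t 23.15 tcp [ 0.3645 -0.3214  0.1038] yaw 0.694 tilt 0.0026 j6 0.00 | turn 0.002 x -0.16 y -0.07 z 6.88
```

View pics/t5.png

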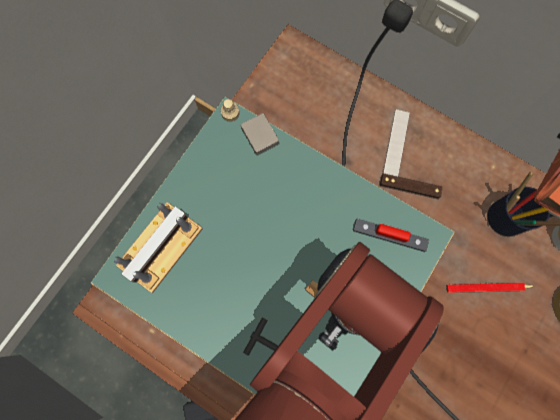

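The aluminium lies on the walnut in the cradle, (130,275) to (182,213), and the bystanders are unmoved. Now the oak.

```bash
python3 -m crank '[{"x":-0.15,"y":-0.07,"z":1.5,"turn":0},{"x":0,"y":0,"z":1.5,"turn":0},{"x":0,"y":0,"z":1.4,"turn":0},{"x":0,"y":0,"z":0.9,"turn":0},{"x":0,"y":0,"z":0.6,"turn":0}]' 
python3 -m crank '[{"x":0,"y":0,"z":0.3,"turn":0},{"x":0,"y":0,"z":0.2,"turn":0},{"x":0,"y":0,"z":0,"turn":0},{"x":0,"y":0,"z":0,"turn":0}]'
python3 -c "
from h import *
need(.3628,-.3218,.035,.692)"
```

```text
time: 23.7
tool_pos: [0.3613, -0.3211, 0.0419]
tool_rot: [-0.001, 0.941, 0.339, -0.0]
contact_force: [0.0, 0.4, -0.5]
gripper_width: 0.802
grasp_force: 0.0
time: 24.1
tool_pos: [0.3619, -0.3221, 0.0388]
tool_rot: [0.0, 0.941, 0.339, 0.0]
contact_force: [0.3, -0.0, 0.1]
gripper_width: 0.798
grasp_force: 0.0
t 24.10 tcp [ 0.3619 -0.3221  0.0388] yaw 0.692 tilt 0.0010 j6 -0.00 | turn -0.000 x 0.09 y 0.03 z 0.38
```

```bash
python3 -m crank '[{"x":0.09,"y":0.03,"z":0.25,"turn":0},{"x":0,"y":0,"z":0.1,"turn":0},{"x":0,"y":0,"z":0,"turn":0},{"x":0,"y":0,"z":0,"turn":0}]' 
python3 -m crank '[{"x":0,"y":0,"z":0,"turn":0},{"x":0,"y":0,"z":0,"turn":0},{"x":0,"y":0,"z":0,"turn":0},{"x":0,"y":0,"z":0,"turn":0},{"x":0,"y":0,"z":0,"turn":0}]' 0
python3 -m crank '[{"x":0,"y":0,"z":0,"turn":0},{"x":0,"y":0,"z":0,"turn":0},{"x":0,"y":0,"z":0,"turn":0}]'
python3 -m crank '[{"x":0,"y":0,"z":-1,"turn":0},{"x":0,"y":0,"z":-3,"turn":0},{"x":0,"y":0,"z":-4,"turn":0},{"x":0,"y":0,"z":-4,"turn":0},{"x":0,"y":0,"z":-3,"turn":0}]'
python3 -c "
from h import *
need(.546,-.0166,.18,2.313)"
```

```text
time: 24.5
tool_pos: [0.3625, -0.3214, 0.0348]
tool_rot: [-0.0, 0.941, 0.339, 0.0]
contact_force: [-0.3, 0.7, -1.1]
gripper_width: 0.802
grasp_force: 0.0
time: 25.0
tool_pos: [0.3628, -0.3216, 0.0351]
tool_rot: [0.0, 0.941, 0.339, 0.0]
contact_force: [0.3, -0.5, 1.3]
gripper_width: 0.241
grasp_force: 61.3
time: 25.3
tool_pos: [0.3627, -0.3216, 0.0351]
tool_rot: [0.0, 0.941, 0.339, 0.0]
contact_force: [-0.6, -0.1, 2.6]
gripper_width: 0.24
grasp_force: 61.4
time: 25.8
tool_pos: [0.3627, -0.3215, 0.1876]
tool_rot: [0.001, 0.941, 0.339, 0.0]
contact_force: [0.8, -0.6, -0.4]
gripper_width: 0.241
grasp_force: 61.0
t 25.80 tcp [ 0.3627 -0.3215  0.1876] yaw 0.692 tilt 0.0021 j6 -0.00 | turn -1.621 x 10.08 y 34.12 z 0.76
```

```bash
python3 -m crank '[{"x":0,"y":0,"z":0,"turn":-0.101},{"x":0,"y":0,"z":0,"turn":-0.14},{"x":0,"y":0,"z":0,"turn":-0.14},{"x":0,"y":0,"z":0,"turn":-0.14},{"x":0,"y":0,"z":0,"turn":-0.14}]'
python3 -m crank '[{"x":0,"y":0,"z":0,"turn":-0.14},{"x":0,"y":0,"z":0,"turn":-0.14},{"x":0,"y":0,"z":0,"turn":-0.14},{"x":0,"y":0,"z":0,"turn":-0.14},{"x":0,"y":0,"z":0,"turn":-0.14}]'
python3 -m crank '[{"x":0,"y":0,"z":0,"turn":-0.14},{"x":0,"y":0,"z":0,"turn":-0.12},{"x":0,"y":0,"z":0,"turn":0},{"x":0.7,"y":2.2,"z":0,"turn":0},{"x":1.1,"y":3.6,"z":0,"turn":0}]'
python3 -m crank '[{"x":1.2,"y":4,"z":0,"turn":0},{"x":1.2,"y":4,"z":0,"turn":0},{"x":1.2,"y":4,"z":0,"turn":0},{"x":1.2,"y":4,"z":0,"turn":0},{"x":1.2,"y":4,"z":0,"turn":0}]'
python3 -m crank '[{"x":1,"y":3.6,"z":0,"turn":0},{"x":0.8,"y":2.8,"z":0,"turn":0},{"x":0.5,"y":1.5,"z":0,"turn":0},{"x":0,"y":0.4,"z":0,"turn":0},{"x":0,"y":0,"z":0,"turn":0}]'
python3 -m crank '[{"x":0,"y":0,"z":0,"turn":0},{"x":0,"y":0,"z":0,"turn":0}]'
python3 -c "
from h import *
need(.546,-.0166,.0915,2.313)
p,d,m=grab('wrist');show('w6',p)"
```

```text
time: 26.3
tool_pos: [0.3622, -0.3209, 0.1846]
tool_rot: [-0.001, 0.778, 0.628, -0.0]
contact_force: [-1.0, -0.7, -1.4]
gripper_width: 0.236
grasp_force: 61.0
time: 26.8
tool_pos: [0.3622, -0.3209, 0.1846]
tool_rot: [-0.001, 0.515, 0.857, 0.0]
contact_force: [0.1, -1.0, -0.7]
gripper_width: 0.238
grasp_force: 61.0
time: 27.3
tool_pos: [0.3927, -0.2692, 0.1848]
tool_rot: [-0.0, 0.406, 0.914, -0.0]
contact_force: [0.9, 0.2, -1.6]
gripper_width: 0.237
grasp_force: 60.9
time: 27.8
tool_pos: [0.5004, -0.0878, 0.1849]
tool_rot: [0.0, 0.404, 0.915, -0.0]
contact_force: [1.0, -1.0, -0.4]
gripper_width: 0.242
grasp_force: 60.9
time: 28.3
tool_pos: [0.5455, -0.0169, 0.1846]
tool_rot: [-0.0, 0.403, 0.915, -0.0]
contact_force: [-1.1, -0.9, -0.7]
gripper_width: 0.241
grasp_force: 60.9
time: 28.5
tool_pos: [0.5452, -0.0176, 0.1848]
tool_rot: [-0.0, 0.404, 0.915, -0.0]
contact_force: [-0.9, 0.4, -0.5]
gripper_width: 0.242
grasp_force: 60.9
t 28.50 tcp [ 0.5452 -0.0176  0.1848] yaw 2.311 tilt 0.0004 j6 -0.91 | turn -0.002 x 0.02 y 0.13 z 9.33
```

View pics/w6.png

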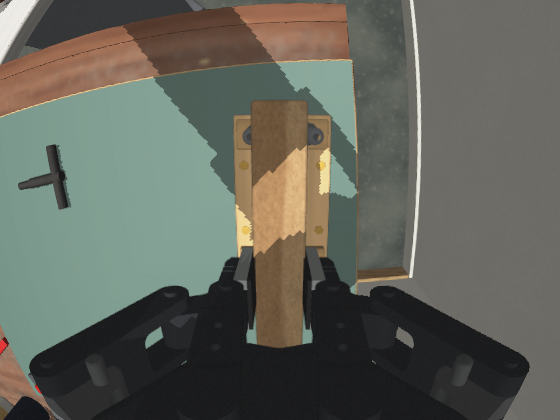

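The oak is held straight over the channel: oak middle at column 279, posts at 247 and 317. Lowering now.

```bash
python3 -m crank '[{"x":0,"y":0.12,"z":1,"turn":0},{"x":0,"y":0,"z":1.5,"turn":0},{"x":0,"y":0,"z":1.2,"turn":0},{"x":0,"y":0,"z":0.5,"turn":0},{"x":0,"y":0,"z":0,"turn":0}]'
python3 -m crank '[{"x":0,"y":0,"z":0,"turn":0},{"x":0,"y":0,"z":0,"turn":0}]'
python3 -c "
from h import *
need(.546,-.0166,.0913,2.313)"
python3 -m crank '[{"x":0,"y":-0.05,"z":1,"turn":0},{"x":0,"y":0,"z":1.2,"turn":0},{"x":0,"y":0,"z":0.8,"turn":0},{"x":0,"y":0,"z":0.5,"turn":0},{"x":0,"y":0,"z":0,"turn":0}]'
python3 -m crank '[{"x":0,"y":0,"z":0,"turn":0},{"x":0,"y":0,"z":0,"turn":0},{"x":0,"y":0,"z":0,"turn":0}]'
python3 -c "
from h import *
need(.546,-.0166,.0913,2.313)"
```

```text
time: 29.05
tool_pos: [0.5454, -0.0155, 0.1407]
tool_rot: [-0.002, 0.403, 0.915, -0.0]
contact_force: [0.3, 0.5, -0.7]
gripper_width: 0.244
grasp_force: 60.9
time: 29.25
tool_pos: [0.5471, -0.0157, 0.1435]
tool_rot: [0.001, 0.403, 0.915, 0.0]
contact_force: [0.4, -0.7, -1.0]
gripper_width: 0.238
grasp_force: 60.9
t 29.25 tcp [ 0.5471 -0.0157  0.1435] yaw 2.313 tilt 0.0013 j6 -0.91 | turn -0.000 x 0.01 y -0.14 z 5.22
time: 29.75
tool_pos: [0.5452, -0.0159, 0.1062]
tool_rot: [-0.001, 0.403, 0.915, -0.0]
contact_force: [0.1, 0.0, -0.7]
gripper_width: 0.239
grasp_force: 60.9
time: 30.05
tool_pos: [0.5466, -0.0161, 0.1084]
tool_rot: [0.0, 0.403, 0.915, 0.0]
contact_force: [0.5, 0.0, -0.8]
gripper_width: 0.243
grasp_force: 60.9
t 30.05 tcp [ 0.5466 -0.0161  0.1084] yaw 2.313 tilt 0.0010 j6 -0.91 | turn -0.000 x 0.00 y -0.08 z 1.71
```

```bash
python3 -m crank '[{"x":0,"y":-0.08,"z":0.6,"turn":0},{"x":0,"y":0,"z":0.6,"turn":0},{"x":0,"y":0,"z":0.35,"turn":0},{"x":0,"y":0,"z":0.1,"turn":0},{"x":0,"y":0,"z":0,"turn":0}]'
python3 -m crank '[{"x":0,"y":0,"z":0,"turn":0},{"x":0,"y":0,"z":0,"turn":0}]'
python3 -c "
from h import *
need(.546,-.0166,.0913,2.313)"
```

```text
time: 30.55
tool_pos: [0.5455, -0.0166, 0.0911]
tool_rot: [-0.0, 0.403, 0.915, -0.0]
contact_force: [-0.9, 0.1, -0.6]
gripper_width: 0.236
grasp_force: 61.1
time: 30.75
tool_pos: [0.5455, -0.0165, 0.0911]
tool_rot: [-0.0, 0.403, 0.915, 0.0]
contact_force: [-0.0, -0.2, -0.9]
gripper_width: 0.241
grasp_force: 61.1
t 30.75 tcp [ 0.5455 -0.0165  0.0911] yaw 2.313 tilt 0.0000 j6 -0.91 | turn -0.000 x -0.04 y 0.03 z -0.02
```

```bash
python3 -m crank '[{"x":0,"y":0,"z":0,"turn":0},{"x":0,"y":0,"z":0,"turn":0},{"x":0,"y":0,"z":0,"turn":0},{"x":0,"y":0,"z":0,"turn":0}]' 60
python3 -m crank '[{"x":0,"y":0,"z":-1,"turn":0},{"x":0,"y":0,"z":-2.5,"turn":0},{"x":0,"y":0,"z":-4,"turn":0},{"x":0,"y":0,"z":-2,"turn":0},{"x":0,"y":0,"z":-0.5,"turn":0}]'
python3 -m crank '[{"x":0,"y":0,"z":0,"turn":0.1},{"x":0,"y":0,"z":0,"turn":0.14},{"x":0,"y":0,"z":0,"turn":0.14},{"x":0,"y":0,"z":0,"turn":0.14},{"x":0,"y":0,"z":0,"turn":0.14}]' 80
python3 -m crank '[{"x":0,"y":0,"z":0,"turn":0.14},{"x":0,"y":0,"z":0,"turn":0.14},{"x":0,"y":0,"z":0,"turn":0.14},{"x":0,"y":0,"z":0,"turn":0.1},{"x":0,"y":0,"z":0,"turn":0.06}]'
python3 -m crank '[{"x":0,"y":0,"z":0,"turn":0},{"x":0,"y":0,"z":0,"turn":0}]'
python3 -c "
from h import *
need(.4804,-.444,.048,1.075)"
```

```text
time: 31.15
tool_pos: [0.5457, -0.0166, 0.0914]
tool_rot: [0.0, 0.403, 0.915, 0.0]
contact_force: [0.6, -0.1, -0.3]
gripper_width: 0.599
grasp_force: 0.0
time: 31.65
tool_pos: [0.5477, -0.0169, 0.196]
tool_rot: [0.004, 0.403, 0.915, 0.001]
contact_force: [1.2, -0.1, 0.1]
gripper_width: 0.599
grasp_force: 0.0
time: 32.15
tool_pos: [0.5449, -0.0164, 0.19]
tool_rot: [-0.001, 0.68, 0.734, -0.001]
contact_force: [0.4, -0.0, 0.4]
gripper_width: 0.794
grasp_force: 0.0
time: 32.65
tool_pos: [0.5448, -0.0165, 0.19]
tool_rot: [-0.001, 0.86, 0.51, -0.001]
contact_force: [-0.4, -0.7, 0.0]
gripper_width: 0.802
grasp_force: 0.0
time: 32.85
tool_pos: [0.5451, -0.0165, 0.1905]
tool_rot: [-0.0, 0.859, 0.512, -0.001]
contact_force: [-0.1, -0.3, 0.7]
gripper_width: 0.799
grasp_force: 0.0
t 32.85 tcp [ 0.5451 -0.0165  0.1905] yaw 1.074 tilt 0.0014 j6 0.33 | turn -0.001 x -40.68 y 14.65 z 14.25
```

```bash
python3 -m crank '[{"x":-2,"y":0.7,"z":0,"turn":0},{"x":-3.4,"y":1.2,"z":0,"turn":0},{"x":-4,"y":1.4,"z":0,"turn":0},{"x":-4,"y":1.4,"z":0,"turn":0},{"x":-4,"y":1.4,"z":0,"turn":0}]'
python3 -m crank '[{"x":-4,"y":1.4,"z":0,"turn":0},{"x":-4,"y":1.4,"z":0,"turn":0},{"x":-4,"y":1.4,"z":0,"turn":0},{"x":-4,"y":1.4,"z":0,"turn":0},{"x":-3.6,"y":1.4,"z":1,"turn":0}]'
python3 -m crank '[{"x":-2.4,"y":1,"z":2,"turn":0},{"x":-1.2,"y":0.5,"z":2,"turn":0},{"x":0,"y":0,"z":1,"turn":0},{"x":0,"y":0,"z":0,"turn":0},{"x":0,"y":0,"z":0,"turn":0}]'
python3 -m crank '[{"x":0,"y":0,"z":0,"turn":0},{"x":0,"y":0,"z":0,"turn":0}]'
python3 -c "
from h import *
need(.4804,-.444,.048,1.075)
p,d,m=grab('wrist');show('w7',p)
p,d,m=grab('top');W=cloud(d,m);show('t7',cv2.resize(p[170:320,70:270],(800,600)))"
```

```text
time: 33.35
tool_pos: [0.5155, -0.1999, 0.1911]
tool_rot: [-0.0, 0.859, 0.512, -0.0]
contact_force: [0.6, -0.6, -0.2]
gripper_width: 0.797
grasp_force: 0.0
time: 33.85
tool_pos: [0.4839, -0.4068, 0.1827]
tool_rot: [0.001, 0.859, 0.511, 0.0]
contact_force: [-0.2, 0.8, -0.4]
gripper_width: 0.801
grasp_force: 0.0
time: 34.35
tool_pos: [0.4803, -0.4422, 0.1316]
tool_rot: [-0.0, 0.859, 0.512, 0.0]
contact_force: [0.1, 0.2, 0.1]
gripper_width: 0.799
grasp_force: 0.0
time: 34.55
tool_pos: [0.4808, -0.4428, 0.1329]
tool_rot: [0.001, 0.859, 0.512, 0.0]
contact_force: [0.2, -0.2, 0.2]
gripper_width: 0.801
grasp_force: 0.0
t 34.55 tcp [ 0.4808 -0.4428  0.1329] yaw 1.074 tilt 0.0024 j6 -0.36 | turn -0.001 x -0.12 y 0.02 z 8.49
```

View pics/w7.png

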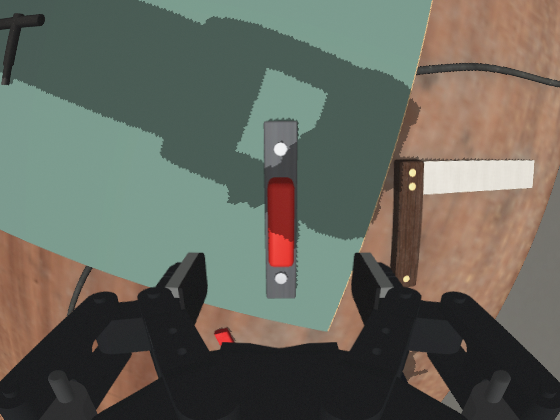

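View pics/t7.png

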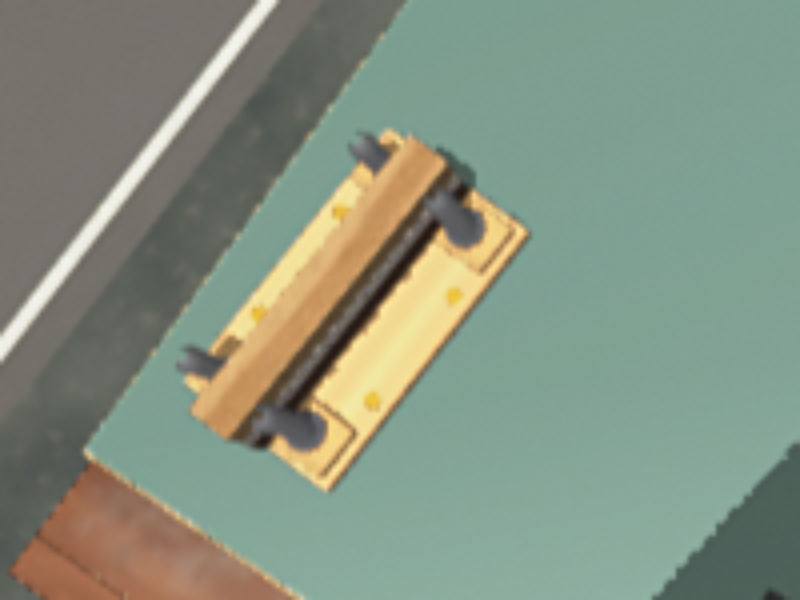

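The oak is seated on the stack, and the caul is straight and centred (column 281) between the fingers. Now grip the caul.

```bash
python3 -m crank '[{"x":-0.1,"y":0.02,"z":1.5,"turn":0},{"x":0,"y":0,"z":2,"turn":0},{"x":0,"y":0,"z":1.8,"turn":0},{"x":0,"y":0,"z":1.2,"turn":0},{"x":0,"y":0,"z":0.8,"turn":0}]' 
python3 -m crank '[{"x":0,"y":0,"z":0.4,"turn":0},{"x":0,"y":0,"z":0.2,"turn":0},{"x":0,"y":0,"z":0,"turn":0},{"x":0,"y":0,"z":0,"turn":0},{"x":0,"y":0,"z":0,"turn":0}]'
python3 -c "
from h import *
need(.4804,-.444,.048,1.075)"
```

```text
time: 35.15
tool_pos: [0.4789, -0.4432, 0.0559]
tool_rot: [-0.001, 0.86, 0.511, -0.0]
contact_force: [0.1, -0.9, 0.0]
gripper_width: 0.802
grasp_force: 0.0
time: 35.65
tool_pos: [0.48, -0.4444, 0.0531]
tool_rot: [0.001, 0.86, 0.511, 0.0]
contact_force: [-0.1, 1.3, -0.2]
gripper_width: 0.805
grasp_force: 0.0
t 35.65 tcp [ 0.48   -0.4444  0.0531] yaw 1.073 tilt 0.0014 j6 -0.36 | turn -0.002 x 0.05 y 0.02 z 0.51
```

```bash
python3 -m crank '[{"x":0.05,"y":0.02,"z":0.3,"turn":0},{"x":0,"y":0,"z":0.15,"turn":0},{"x":0,"y":0,"z":0,"turn":0},{"x":0,"y":0,"z":0,"turn":0}]' 
python3 -m crank '[{"x":0,"y":0,"z":0,"turn":0},{"x":0,"y":0,"z":0,"turn":0},{"x":0,"y":0,"z":0,"turn":0},{"x":0,"y":0,"z":0,"turn":0},{"x":0,"y":0,"z":0,"turn":0}]' 0
python3 -m crank '[{"x":0,"y":0,"z":0,"turn":0},{"x":0,"y":0,"z":0,"turn":0},{"x":0,"y":0,"z":0,"turn":0}]'
python3 -m crank '[{"x":0,"y":0,"z":-1,"turn":0},{"x":0,"y":0,"z":-3,"turn":0},{"x":0,"y":0,"z":-4,"turn":0},{"x":0,"y":0,"z":-4,"turn":0},{"x":0,"y":0,"z":-3,"turn":0}]'
python3 -c "
from h import *
need(.546,-.0166,.2,2.313)"
```

```text
time: 36.05
tool_pos: [0.48, -0.4435, 0.0476]
tool_rot: [-0.0, 0.86, 0.511, -0.0]
contact_force: [-1.1, 0.4, 0.0]
gripper_width: 0.801
grasp_force: 0.0
time: 36.55
tool_pos: [0.4803, -0.4439, 0.0482]
tool_rot: [0.0, 0.86, 0.511, 0.0]
contact_force: [-0.0, -0.4, 0.3]
gripper_width: 0.197
grasp_force: 59.4
time: 36.85
tool_pos: [0.4802, -0.4439, 0.0481]
tool_rot: [0.0, 0.86, 0.511, 0.0]
contact_force: [1.1, -0.1, 2.3]
gripper_width: 0.194
grasp_force: 59.4
time: 37.35
tool_pos: [0.48, -0.4436, 0.2004]
tool_rot: [0.001, 0.86, 0.511, 0.0]
contact_force: [0.4, -0.6, -1.8]
gripper_width: 0.2
grasp_force: 59.0
t 37.35 tcp [ 0.48   -0.4436  0.2004] yaw 1.073 tilt 0.0011 j6 -0.36 | turn -1.240 x 27.01 y 33.73 z 0.04
```

```bash
python3 -m crank '[{"x":0,"y":0,"z":0,"turn":-0.1},{"x":0,"y":0,"z":0,"turn":-0.14},{"x":0,"y":0,"z":0,"turn":-0.14},{"x":0,"y":0,"z":0,"turn":-0.14},{"x":0,"y":0,"z":0,"turn":-0.14}]'
python3 -m crank '[{"x":0,"y":0,"z":0,"turn":-0.14},{"x":0,"y":0,"z":0,"turn":-0.14},{"x":0,"y":0,"z":0,"turn":-0.14},{"x":0,"y":0,"z":0,"turn":-0.1},{"x":0,"y":0,"z":0,"turn":-0.06}]'
python3 -m crank '[{"x":1.3,"y":1.6,"z":0,"turn":0},{"x":2.2,"y":2.8,"z":0,"turn":0},{"x":2.5,"y":3.1,"z":0,"turn":0},{"x":2.5,"y":3.1,"z":0,"turn":0},{"x":2.5,"y":3.1,"z":0,"turn":0}]'
python3 -m crank '[{"x":2.5,"y":3.1,"z":0,"turn":0},{"x":2.5,"y":3.1,"z":0,"turn":0},{"x":2.5,"y":3.1,"z":0,"turn":0},{"x":2.5,"y":3.1,"z":0,"turn":0},{"x":2.5,"y":3.1,"z":0,"turn":0}]'
python3 -m crank '[{"x":2,"y":2.5,"z":0,"turn":0},{"x":1.2,"y":1.5,"z":0,"turn":0},{"x":0.3,"y":0.5,"z":0,"turn":0},{"x":0,"y":0,"z":0,"turn":0},{"x":0,"y":0,"z":0,"turn":0}]'
python3 -m crank '[{"x":0,"y":0,"z":0,"turn":0},{"x":0,"y":0,"z":0,"turn":0}]'
python3 -c "
from h import *
need(.546,-.0166,.1265,2.313)
p,d,m=grab('wrist');show('w8',p)"
```

```text
time: 37.85
tool_pos: [0.4794, -0.443, 0.197]
tool_rot: [-0.001, 0.645, 0.764, 0.0]
contact_force: [-0.0, 0.1, -2.1]
gripper_width: 0.201
grasp_force: 59.0
time: 38.35
tool_pos: [0.4794, -0.443, 0.197]
tool_rot: [-0.001, 0.401, 0.916, 0.0]
contact_force: [0.3, -0.7, -2.1]
gripper_width: 0.197
grasp_force: 59.0
time: 38.85
tool_pos: [0.5061, -0.2673, 0.1973]
tool_rot: [-0.001, 0.403, 0.915, 0.0]
contact_force: [0.6, -1.0, -3.1]
gripper_width: 0.2
grasp_force: 59.1
time: 39.35
tool_pos: [0.5355, -0.0705, 0.1974]
tool_rot: [-0.001, 0.403, 0.915, 0.0]
contact_force: [0.6, -0.6, -2.4]
gripper_width: 0.197
grasp_force: 59.1
time: 39.85
tool_pos: [0.5456, -0.0174, 0.1976]
tool_rot: [-0.0, 0.403, 0.915, -0.0]
contact_force: [-1.2, 0.0, -2.0]
gripper_width: 0.197
grasp_force: 59.1
time: 40.05
tool_pos: [0.5459, -0.0178, 0.1978]
tool_rot: [-0.0, 0.403, 0.915, -0.0]
contact_force: [0.3, -0.0, -2.1]
gripper_width: 0.198
grasp_force: 59.1
t 40.05 tcp [ 0.5459 -0.0178  0.1978] yaw 2.311 tilt 0.0002 j6 -0.91 | turn -0.002 x 0.08 y 0.09 z 7.13
```

View pics/w8.png

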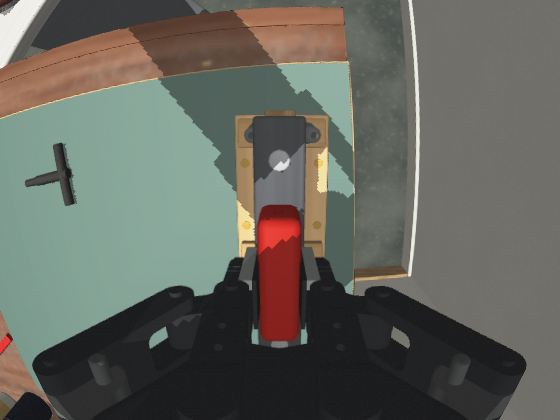

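The caul is straight over the channel: bar middle at column 279, posts at 250 and 314. I'll lower it.

```bash
python3 -m crank '[{"x":0.08,"y":0.09,"z":0.8,"turn":0},{"x":0,"y":0,"z":1.2,"turn":0},{"x":0,"y":0,"z":1,"turn":0},{"x":0,"y":0,"z":0.5,"turn":0},{"x":0,"y":0,"z":0,"turn":0}]'
python3 -m crank '[{"x":0,"y":0,"z":0,"turn":0},{"x":0,"y":0,"z":0,"turn":0},{"x":0,"y":0,"z":0,"turn":0}]'
python3 -c "
from h import *
need(.546,-.0166,.1265,2.313)"
```

```text
time: 40.6
tool_pos: [0.5451, -0.0155, 0.1609]
tool_rot: [-0.002, 0.403, 0.915, -0.0]
contact_force: [-0.4, 0.1, -2.4]
gripper_width: 0.202
grasp_force: 59.1
time: 40.9
tool_pos: [0.5465, -0.0157, 0.1635]
tool_rot: [0.001, 0.403, 0.915, 0.0]
contact_force: [-0.5, -0.6, -2.9]
gripper_width: 0.2
grasp_force: 59.1
t 40.90 tcp [ 0.5465 -0.0157  0.1635] yaw 2.313 tilt 0.0012 j6 -0.91 | turn -0.000 x -0.03 y -0.10 z 3.70
```

```bash
python3 -m crank '[{"x":0,"y":-0.1,"z":0.5,"turn":0},{"x":0,"y":0,"z":0.8,"turn":0},{"x":0,"y":0,"z":0.8,"turn":0},{"x":0,"y":0,"z":0.4,"turn":0},{"x":0,"y":0,"z":0,"turn":0}]'
python3 -m crank '[{"x":0,"y":0,"z":0,"turn":0},{"x":0,"y":0,"z":0,"turn":0},{"x":0,"y":0,"z":0,"turn":0}]'
python3 -c "
from h import *
need(.546,-.0166,.1265,2.313)"
```

```text
time: 41.4
tool_pos: [0.5445, -0.0162, 0.1363]
tool_rot: [-0.001, 0.403, 0.915, -0.0]
contact_force: [0.7, 0.1, -1.9]
gripper_width: 0.201
grasp_force: 59.1
time: 41.7
tool_pos: [0.5457, -0.0164, 0.1383]
tool_rot: [0.0, 0.403, 0.915, 0.0]
contact_force: [-0.1, -0.4, -3.1]
gripper_width: 0.197
grasp_force: 59.1
t 41.70 tcp [ 0.5457 -0.0164  0.1383] yaw 2.313 tilt 0.0008 j6 -0.91 | turn -0.000 x -0.04 y 0.01 z 1.18
```

```bash
python3 -m crank '[{"x":0,"y":0,"z":0.4,"turn":0},{"x":0,"y":0,"z":0.4,"turn":0},{"x":0,"y":0,"z":0.25,"turn":0},{"x":0,"y":0,"z":0.1,"turn":0},{"x":0,"y":0,"z":0,"turn":0}]'
python3 -m crank '[{"x":0,"y":0,"z":0,"turn":0},{"x":0,"y":0,"z":0,"turn":0},{"x":0,"y":0,"z":0,"turn":0}]'
python3 -c "
from h import *
need(.546,-.0166,.1263,2.313)"
```

```text
time: 42.2
tool_pos: [0.5453, -0.0163, 0.1262]
tool_rot: [-0.0, 0.403, 0.915, -0.0]
contact_force: [1.1, -0.7, -2.7]
gripper_width: 0.19
grasp_force: 59.0
time: 42.5
tool_pos: [0.5454, -0.0163, 0.1263]
tool_rot: [0.0, 0.403, 0.915, 0.0]
contact_force: [0.9, 0.7, -2.9]
gripper_width: 0.197
grasp_force: 59.0
t 42.50 tcp [ 0.5454 -0.0163  0.1263] yaw 2.313 tilt 0.0000 j6 -0.91 | turn -0.000 x -0.06 y 0.03 z -0.00
```

Release, rise and move aside, then inspect.

```bash
python3 -m crank '[{"x":0,"y":0,"z":0,"turn":0},{"x":0,"y":0,"z":0,"turn":0},{"x":0,"y":0,"z":0,"turn":0},{"x":0,"y":0,"z":0,"turn":0},{"x":0,"y":0,"z":0,"turn":0}]' 60
python3 -m crank '[{"x":0,"y":0,"z":-1,"turn":0},{"x":0,"y":0,"z":-2.5,"turn":0},{"x":0,"y":0,"z":-4,"turn":0},{"x":0,"y":0,"z":-2,"turn":0},{"x":0,"y":0,"z":-0.5,"turn":0}]'
python3 -m crank '[{"x":-2,"y":-2,"z":0,"turn":0},{"x":-3,"y":-3,"z":0,"turn":0},{"x":-3,"y":-3,"z":0,"turn":0},{"x":-3,"y":-3,"z":0,"turn":0},{"x":-3,"y":-3,"z":0,"turn":0}]'
python3 -m crank '[{"x":-3,"y":-3,"z":0,"turn":0},{"x":-3,"y":-3,"z":0,"turn":0},{"x":-2,"y":-2,"z":0,"turn":0},{"x":0,"y":0,"z":0,"turn":0},{"x":0,"y":0,"z":0,"turn":0}]'
python3 - <<'E'
from h import *
p,d,m=grab('top');W=cloud(d,m);a=cv2.resize(p[170:320,70:270],(800,600));show('t9',a)
g=cv2.cvtColor(p,cv2.COLOR_RGB2HSV);reg=np.zeros(d.shape,bool);reg[180:300,90:215]=1
t=reg&(g[...,1]>150)&((g[...,0]<8)|(g[...,0]>172))&(W[...,2]>.143);v,u=np.where(t)
print("grip",*rect(plane(np.c_[u,v].astype(float),.149,m)),np.median(W[t],0),len(u))
E
```

```text
time: 43.0
tool_pos: [0.5455, -0.0164, 0.1265]
tool_rot: [0.0, 0.403, 0.915, 0.0]
contact_force: [-0.2, 0.0, 1.1]
gripper_width: 0.599
grasp_force: 0.0
time: 43.5
tool_pos: [0.5473, -0.0166, 0.231]
tool_rot: [0.004, 0.403, 0.915, 0.001]
contact_force: [0.3, -0.4, -0.3]
gripper_width: 0.602
grasp_force: 0.0
time: 44.0
tool_pos: [0.5359, -0.2154, 0.2251]
tool_rot: [-0.001, 0.403, 0.915, 0.0]
contact_force: [1.0, -0.6, 0.6]
gripper_width: 0.599
grasp_force: 0.0
time: 44.5
tool_pos: [0.5313, -0.3271, 0.225]
tool_rot: [-0.001, 0.403, 0.915, 0.001]
contact_force: [0.1, 0.8, 0.8]
gripper_width: 0.601
grasp_force: 0.0
grip [ 0.4977 -0.0609] 0.7405009958442385 [144.2313  58.7251] [ 0.5441 -0.0185  0.1485] 392
```

View pics/t9.png

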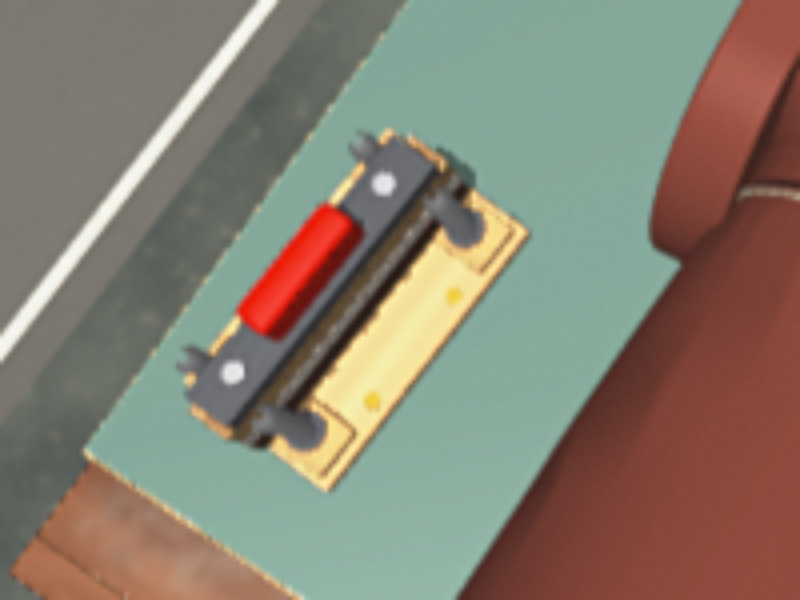

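The caul lies between the posts with its grip up, (200,405) to (420,150) in the crop. The grip median is (0.544, -0.0185), with its top at 0.1485 against 0.149 expected. The oak ends show evenly beyond it, so I'll hand in.

```bash
python3 -m crank '[{"x":0,"y":0,"z":0,"turn":0},{"x":0,"y":0,"z":0,"turn":0}]'; python3 -c "
from plant import manip
print(manip.job_done())"
```

```text
time: 44.75
tool_pos: [0.5321, -0.326, 0.2263]
tool_rot: [-0.0, 0.402, 0.916, 0.0]
contact_force: [0.7, -0.5, -0.5]
gripper_width: 0.599
grasp_force: 0.0
the job is handed in; nothing more can be done
None
```

The walnut, aluminium, oak and caul are stacked in that order in the cradle with the red grip up, and the job was handed in at about 45 s of the 104 s; the turned piece, sanding block and chuck key were left alone, and no verdict came back.

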